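# Stir dates and nuts, then hold the paddle over the weighing boat

### The job

Take the wooden paddle out of its stand and stir the dates and nuts in the steel bowl until both kinds are found in both halves of the bowl, the half where the dates lay and the half where the nuts lay, spilling none. Then lift the paddle out, carry it over the mortar and the brown bottle and hold it upright over the weighing boat on the scale, so that I can brush off into the boat what clings to it: blade centred over the boat and lined up with its length, its lower edge a finger's breadth (about 15 mm) above the boat's rim. Finish holding it still there; do not touch or press the boat or the scale on the way, and leave mortar and bottle where they stand.

Things in the scene. Friction and masses are not known exactly. Their poses are not given: they have to be found in the camera images.
- paddle: flat wooden paddle, red band near its top, 184 mm long, about 90 g, upright in its stand, blade down. Origin: middle of the blade's lower edge; z up the handle, x across the blade, y through it. Blade 32 mm (x) by 7 mm (y), from 0 to 72 mm; flat handle 22 mm (x) by 14 mm (y), from 80 to 182 mm. Grip the handle in its upper half across the 14 mm, fingers closing along y
- stand: wooden paddle stand, 80 x 56 x 74 mm, fixed to the table; origin under its centre. A slot open at the top, 37 mm along its x axis and 10 mm along y, floor 12 mm above the table, holds the blade; the paddle's axes lie along the stand's at the start, and it must be pulled straight up by 65 mm to come free
- bowl: stainless mixing bowl, 181 mm across the rim, 72 mm high, stands firm; origin under its centre. Flat inner floor 46 mm in radius, 4 mm above the table; the wall flares to 66 mm inner radius at 26 mm height. At the start dates lie in its -y half, nuts in its +y half, a 12 mm lane along its x axis between them. Pieces wedged at the wall push the paddle askew in the fingers above about 10 N
- scale: flat white bench scale, 172 x 130 mm, fixed to the table; origin under its centre, grey display towards its -x side. A square steel platform, 120 mm, its top 36 mm above the table, stands out of it 22 mm towards +x from the centre
- platform (a joint): how far the scale's sprung platform is pressed down (m); 0 with the boat alone on it, gives about 1 mm for every 4 N
- boat: stainless weighing boat, a small open rectangular trough lying loose on the scale's platform: 100 mm along its x axis, 49 mm along y, rim 19 mm above its origin, which is under its centre; flared walls about 2 mm thick
- mortar: small brass mortar, 85 mm across, 74 mm high, loose, between bowl and scale; origin under its centre
- tincture: brown glass tincture bottle with black cap and blank paper label, 62 mm across, 125 mm high, full, loose, between bowl and scale; origin under its centre
- date_0: dark red dried date in the bowl, a smooth oval 27 mm long and 20 mm thick; origin at its centre, x along it
- date_1: dark red dried date in the bowl, a smooth oval 27 mm long and 20 mm thick; origin at its centre, x along it
- date_2: dark red dried date in the bowl, a smooth oval 27 mm long and 20 mm thick; origin at its centre, x along it
- date_3: dark red dried date in the bowl, a smooth oval 27 mm long and 20 mm thick; origin at its centre, x along it
- date_4: dark red dried date in the bowl, a smooth oval 27 mm long and 20 mm thick; origin at its centre, x along it
- nut_0: pale dried nut in the bowl, a smooth oval 24 mm long and 19 mm thick; origin at its centre, x along it
- nut_1: pale dried nut in the bowl, a smooth oval 24 mm long and 19 mm thick; origin at its centre, x along it
- nut_2: pale dried nut in the bowl, a smooth oval 24 mm long and 19 mm thick; origin at its centre, x along it
- nut_3: pale dried nut in the bowl, a smooth oval 24 mm long and 19 mm thick; origin at its centre, x along it
- nut_4: pale dried nut in the bowl, a smooth oval 24 mm long and 19 mm thick; origin at its centre, x along it

How it is judged:
By the outcome, as a careful person would: the job done as asked, in the order asked, and still so for the second after the job is handed in, while the arm keeps its last pose, push and grip.
It also fails if it takes over 54 s, if anything falls off the work surface, if the arm or the gripper's body presses on something with over 40 N, if the wrist force passes 120 N, or if a joint passes its speed limit or range.

### The arm

A 7-joint arm with a two-finger parallel gripper is mounted at the origin on a cart in front of the work surface, level with it; the furniture and walls round the work are solid. World frame = base frame: x ahead of the robot, y to its left, z up, the work surface at z = 0. Lengths are in mm, angles in rad, forces in N, time in s.
With the tool pointing down it reaches from about 400 to 875 mm from the base axis. Payload 4.4 kg.
Tool frame: the origin (TCP) lies midway between the tips of the shut fingers; the grasp point (between the pads) lies 19 mm behind it (ctrl.grip_point_offset is the distance from the TCP to the grasp point, in mm); z points along the fingers, y is the line along which they close (so a half turn about z gives the same grasp; the last joint's range is limited). The gripper opens to 85 mm and grips with 20 to 120 N. Pads are 22 mm wide; open, the fingers measure 114 mm over their backs; the gripper's body (76 mm by 85 mm) begins 54 mm behind the grasp point. The pads swing forward as they close: fully open they stand 13 mm farther back than shut.
Start: joints at [-0.066, 0.628, 0.038, 1.517, -0.027, 0.996, -0.02], TCP at [650.014, 0.028, 197.513] pointing down, gripper open.
Joint ranges: [-3.06, 3.06], [-0.37, 2.12], [-1.25, 1.32], [0.18, 2.47], [-1.1, 4.24], [0.23, 1.98], [-2.94, 2.94]. Speed limits (rad/s): [2.57, 2.57, 3.14, 3.14, 3.14, 3.14, 3.14].

### API

Orientations are given as [roll, pitch, yaw] about the fixed x, y, z axes, in that order (R = Rz(yaw) Ry(pitch) Rx(roll)).
In Python, from cell import ctrl gives the robot as it stands.
- The arm moves only by the tool nudge_tcp, called after "Emit:" by a JSON object that holds its "name" and its "arguments". Schema: {"type":"object","properties":{"offsets":{"type":"array","items":{"type":"object","properties":{"d":{"type":"array","items":{"type":"number"},"minItems":3,"maxItems":3},"rotvec":{"type":"array","items":{"type":"number"},"minItems":3,"maxItems":3},"finger_gap":{"type":"number"}},"additionalProperties":false,"required":["finger_gap"]},"minItems":1,"maxItems":12},"only":{"type":"string"},"quiet":{"type":"boolean"},"lines":{"type":"string"}},"required":["offsets"],"additionalProperties":false}. offsets is a list of rows, 1 to 12 of them, each an object with the fields d (a list: dx, dy, dz in mm), rotvec (a list: a rotation vector rx, ry, rz in rad), finger_gap (the finger opening in mm); a field left out counts as zero (the opening has to be given); each row shifts and turns the commanded pose from where the row before left it, along the tool's axes as they then stand; what a row does not reach is not made up. A row lasts 1/10 s, in which the tool goes at most 50 mm and 0.15 rad, less where a joint would pass 70% of its speed; a pose out of reach is approached as far as the arm can. The fingers move at their own pace and stop on an object; the grip force is fixed at half the most. Time passes only in rows, so rows that do not move let the fingers close. The tool returns the time, the measured TCP pose, the force, the opening and the grip force at its end. only (a regular expression) keeps the lines of the reply that match it, lines (a string "A,B") keeps lines A to B, and quiet returns only ok. Input that does not fit is refused with a message, and nothing moves.
- ctrl.read_state(): the state, without advancing time (a new reading comes with each control period).
- ctrl.get_image(name): name is "scene" or "side" or "wrist"; returns the picture (420x560x3 uint8, blue, green, red); there is no depth.
- ctrl.calibration(name): a dict with "fx", "fy", "cx", "cy" (pixels), "rvec" (rotation vector, rad) and "tvec" (3), from world to camera coordinates, as OpenCV has them; the wrist camera has in their place "hand_eye" (4x4, takes a point from camera to tool coordinates, whose origin is the TCP and whose axes are the flange's). Camera axes: x right, y down, z forward; pixel columns grow to the right and rows downward; lengths in mm; the calibration is good to about 2 mm. A picture is of the moment at which its call begins: read the wrist's pose just before it. calibration takes no time and is no camera call.
- ctrl.finish_job(): hands the job in; it is judged then, once.
The state is a dict: "clock": time; "qpos": joint angles; "qd": joint speeds; "tau": joint torques, N m; "eef_pos": TCP position; "tool_rot": TCP orientation; "force": force on the tool from outside, world axes, zero at the start; "torque": the same for the moment, N m; "width": finger opening in mm; "gripper_force": force on a finger pad.
Only numpy, scipy, OpenCV 4.12 (cv2) and the standard library are available. Lean on these libraries where they do the work, as an engineer would, in place of code of your own. Each camera call takes 0.05 s, during which the arm holds its last target. There are 200 camera calls.

## Working session

There is one attempt and no reset: what is moved stays moved. The work goes in short steps, Python scripts to look and compute and a tool call to move; the robot and the scene stay as the last step left them, time stands still between calls to the robot, and variables do not carry over. Pictures are saved under pics/ and viewed, at most 10 in all, crops included, and the job is handed in when it is done.

```bash
ls; mkdir -p pics; python3 - <<'E'
from cell import ctrl
import cv2,numpy as np
for n in ("scene","side"):
    cv2.imwrite(f"pics/{n}0.png",ctrl.get_image(n))
    c=ctrl.calibration(n);print(n,c)
    R=cv2.Rodrigues(np.array(c["rvec"],float))[0];print(-R.T@np.array(c["tvec"]))
print(ctrl.calibration("wrist"));print(ctrl.read_state())
E
```

```text
cell.py
pics
scene {'fx': 379.9219220365065, 'fy': 379.9219220365065, 'cx': 284.7415962643363, 'cy': 195.8255104785885, 'rvec': array([ 0.87640687, -2.5120232 ,  1.07455825]), 'tvec': array([439.29270236, 245.07457566, 696.92475786])}
[126.04884526 533.4724249  662.01405165]
side {'fx': 521.63677296222, 'fy': 521.63677296222, 'cx': 275.62837223990095, 'cy': 208.0873821789131, 'rvec': array([2.16271457, 0.00912345, 0.00448208]), 'tvec': array([-544.2845566 ,   60.65628449, 1230.03764268])}
[ 544.09745015 -984.27876531  740.31800107]
{'fx': 336.1574237167888, 'fy': 336.1574237167888, 'cx': 276.0193156118419, 'cy': 210.42139545497014, 'hand_eye': array([[-3.26056654e-04, -9.57198391e-01, -2.89432433e-01,
         7.39169072e+01],
       [ 9.99999623e-01, -5.45140633e-04,  6.76327817e-04,
         1.55034007e+00],
       [-8.05161278e-04, -2.89432103e-01,  9.57198208e-01,
        -1.75965869e+02],
       [ 0.00000000e+00,  0.00000000e+00,  0.00000000e+00,
         1.00000000e+00]])}
{'clock': 0.1, 'qpos': array([-0.06579962,  0.62925824,  0.03841325,  1.5182729 , -0.02702808,
        0.99631925, -0.01997031]), 'qd': array([-2.25967156e-04, -2.91658469e-03,  1.55649567e-03, -4.42307746e-03,
        6.55026130e-05, -3.59945390e-04, -5.91822072e-04]), 'tau': array([ 3.65140630e-03, -5.64529252e+01,  1.23032581e+00, -1.93971133e+01,
        1.11524854e-02,  5.46943455e-03, -1.37002465e-05]), 'eef_pos': array([6.49370187e+02, 5.75498757e-02, 1.96675970e+02]), 'tool_rot': array([-3.13985124e+00, -2.39565890e-05,  1.57083571e+00]), 'force': array([-0.97109859,  0.28993255, -0.43035951]), 'torque': array([-0.05643436, -0.01988716, -0.00781276]), 'gripper_force': 0.0, 'width': 85.42009313602824}
```

View pics/scene0.png

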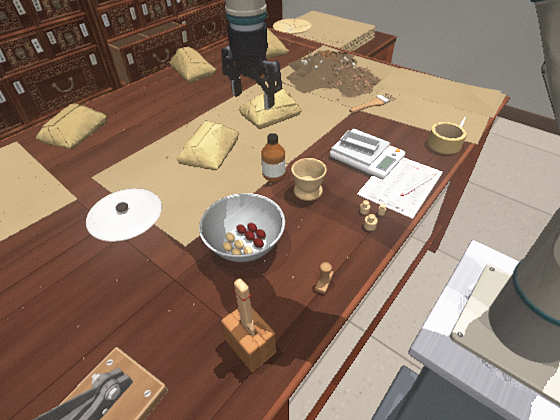

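View pics/side0.png

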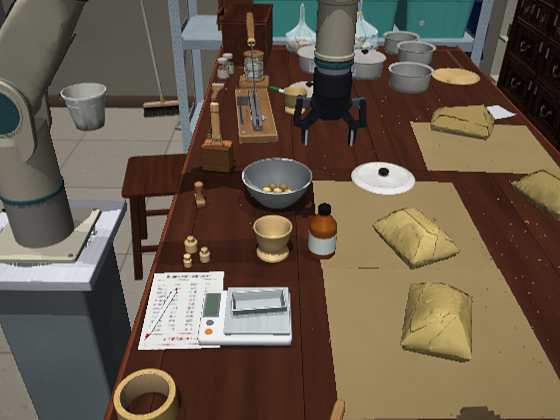

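```bash
python3 - <<'E'
import cv2,numpy as np
s=cv2.imread("pics/scene0.png");d=cv2.imread("pics/side0.png")
def crop(im,x,y,w,h,W,H):
    c=cv2.resize(im[y:y+h,x:x+w],(W,H),interpolation=cv2.INTER_CUBIC)
    k=W/w
    for u in range(-(-x//10)*10,x+w,10):
        cv2.line(c,(int((u-x)*k),0),(int((u-x)*k),6),(0,255,0),1); cv2.putText(c,str(u),(int((u-x)*k),16),0,.3,(0,255,0))
    for v in range(-(-y//10)*10,y+h,10):
        cv2.line(c,(0,int((v-y)*k)),(6,int((v-y)*k)),(0,255,0),1); cv2.putText(c,str(v),(8,int((v-y)*k)),0,.3,(0,255,0))
    return c
A=np.hstack([crop(s,215,275,80,100,400,500),crop(d,190,80,60,100,300,500)])
cv2.imwrite("pics/a.png",A)
B=np.vstack([np.hstack([crop(s,195,185,100,75,400,300),crop(s,320,120,100,75,400,300)]),np.hstack([crop(d,230,145,100,75,400,300),crop(d,195,275,100,75,400,300)])])
cv2.imwrite("pics/b.png",B)
E
```

```text
(no output)
```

View pics/a.png

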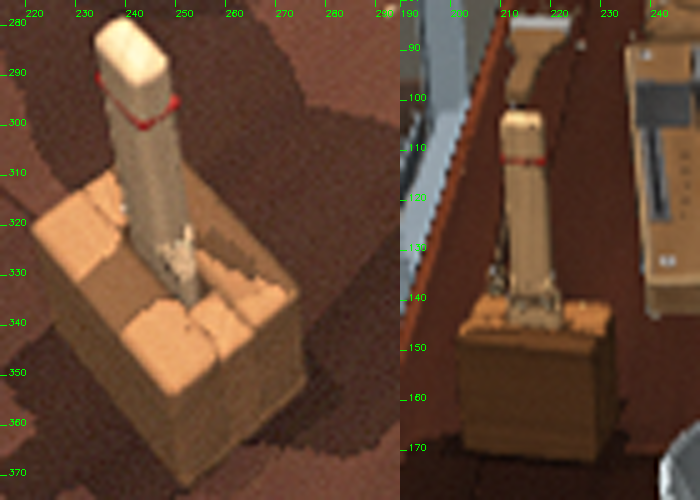

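View pics/b.png

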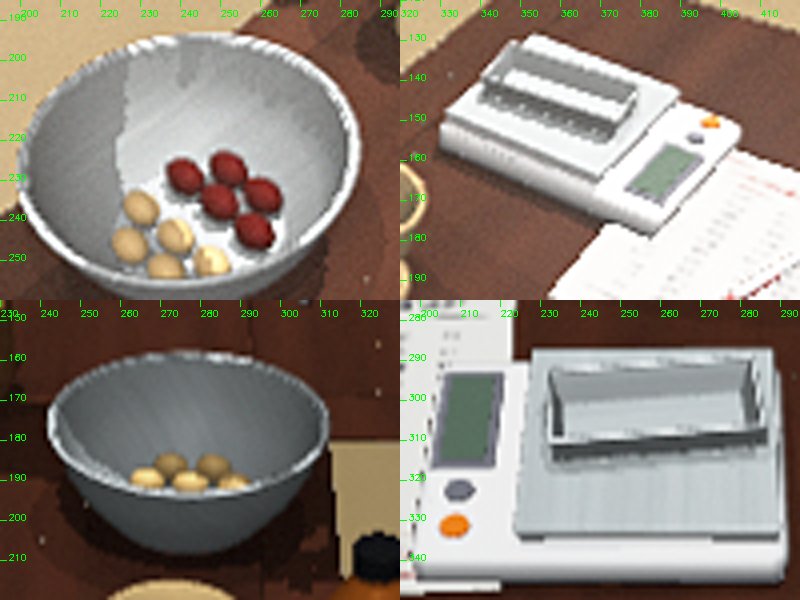

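```bash
cat > geo.py <<'E'
from cell import ctrl
import cv2,numpy as np
from scipy.optimize import least_squares
C={n:ctrl.calibration(n) for n in("scene","side")}
for c in C.values(): c["K"]=np.array([[c["fx"],0,c["cx"]],[0,c["fy"],c["cy"]],[0,0,1]]);c["R"]=cv2.Rodrigues(c["rvec"])[0]
def proj(n,P):
    c=C[n];return cv2.projectPoints(np.array(P,float).reshape(-1,1,3),c["rvec"],c["tvec"],c["K"],None)[0][:,0]
def back(n,uv,z):
    c=C[n];d=c["R"].T@np.linalg.solve(c["K"],[*uv,1]);o=-c["R"].T@c["tvec"];return (o+d*(z-o[2])/d[2])
def fit(obs,x0):
    "obs: list (cam,(u,v),(x,y,z))"
    def f(p):
        co,si=np.cos(p[2]),np.sin(p[2]);r=[]
        for n,uv,q in obs: r+=list(proj(n,[p[0]+co*q[0]-si*q[1],p[1]+si*q[0]+co*q[1],q[2]])[0]-uv)
        return np.array(r)
    s=least_squares(f,x0,loss="soft_l1");return s.x,f(s.x).reshape(-1,2).round(1)
E
python3 - <<'E'
from geo import *
np.set_printoptions(precision=1,suppress=True)
print("stand top scene",[back("scene",p,74) for p in[(221.4,320.6),(249.4,353.6),(274.6,333.4)]],back("scene",(252.4,372),0))
print("stand top side",[back("side",p,74) for p in[(202,145.6),(229.6,149.5),(232.4,141),(206,139.4)]],[back("side",p,0) for p in[(202.4,170),(229.4,172)]])
print("paddle top scene",[back("scene",p,196) for p in[(234.4,283),(239.4,278.6),(248.6,287),(243,292),(241.4,285)]],"side",back("side",(214.6,103.6),196))
print("boat scene",[back("scene",p,55) for p in[(340.5,142),(348.75,130.5),(379.25,140.5),(373.75,149.5)]])
print("boat side",[back("side",p,55) for p in[(232,310),(287,308),(284.25,290),(232,292)]])
print("platf side",[back("side",p,36) for p in[(224.25,333),(290,332.5),(288,287.5),(228.25,287.5)]])
for n,e in(("scene",[(200,231),(284.5,222.5),(248.75,193)]),("side",[(242,175.5),(312,176.3),(278.75,158.25),(277.5,193.25)])):
    print("bowl",n,[back(n,p,72) for p in e])
print("dates",[back("scene",p,14) for p in[(241,229),(252,227),(261,233.5),(250,235.5),(258.5,242.5)]])
print("nuts",[back("scene",p,14) for p in[(230,237),(227.5,246),(239,244),(248,250),(236,252)]])
print("nuts side",[back("side",p,14) for p in[(273,186),(283,186.5),(267,189.5),(277.5,190.5),(288.5,191)]])
print("mortar",back("scene",(309,171),74),back("side",(273,232),74),"bottle",back("scene",(272,139),125),back("side",(324.5,209),125))
E
```

```text
stand top scene [array([412.7, 355.8,  74. ]), array([338.1, 367.8,  74. ]), array([328.5, 317.7,  74. ])] [339.3 367.1   0. ]
stand top side [array([337.6, 315. ,  74. ]), array([416. , 293.1,  74. ]), array([419.9, 344.8,  74. ]), array([344.3, 353.5,  74. ])] [array([334.2, 308.1,   0. ]), array([411.9, 298. ,   0. ])]
paddle top scene [array([380.7, 339.9, 196. ]), array([380.2, 330. , 196. ]), array([360.1, 332.1, 196. ]), array([360.7, 343. , 196. ]), array([370.4, 336.1, 196. ])] side [379.2 320.7 196. ]
boat scene [array([ 545.8, -222. ,   55. ]), array([ 557.5, -283.3,   55. ]), array([ 466.2, -292.7,   55. ]), array([ 457.8, -247.3,   55. ])]
boat side [array([ 465.8, -299.2,   55. ]), array([ 566.2, -292.9,   55. ]), array([ 561.6, -245. ,   55. ]), array([ 462.3, -251.7,   55. ])]
platf side [array([ 454.1, -337.2,   36. ]), array([ 571.4, -334.7,   36. ]), array([ 569.5, -217.3,   36. ]), array([ 451.7, -218.7,   36. ])]
bowl scene [array([592.3, 242. ,  72. ]), array([470. , 115.7,  72. ]), array([591.1,  95.1,  72. ])]
bowl side [array([458. , 156.2,  72. ]), array([635. , 155.1,  72. ]), array([551. , 248.9,  72. ]), array([547.9,  73.5,  72. ])]
dates [array([569.1, 151.4,  14. ]), array([553.5, 131.4,  14. ]), array([524.4, 133.4,  14. ]), array([539.9, 153. ,  14. ]), array([511.5, 156.3,  14. ])]
nuts [array([572. , 183.9,  14. ]), array([558.2, 205.6,  14. ]), array([542.3, 186. ,  14. ]), array([515.5, 186. ,  14. ]), array([532.1, 206. ,  14. ])]
nuts side [array([536.2, 201.3,  14. ]), array([562.8, 199.2,  14. ]), array([520.6, 183.4,  14. ]), array([548.3, 178.9,  14. ]), array([577.1, 176.8,  14. ])]
mortar [527.7 -50.6  74. ] [538.6 -85.2  74. ] bottle [635.9 -43.1 125. ] [647. -71. 125.]
```

The scene view shows the paddle in its stand, with its top near (241,285). The dates are on the far side of the bowl and the nuts on the near side. The boat is at about (360,140) in scene and (259,300) in side. I'll move over the paddle and refine with the wrist camera.

Emit:
{"name": "nudge_tcp", "arguments": {"offsets": [{"d":[30,-25,-4],"finger_gap":85},{"d":[30,-25,-4],"finger_gap":85},{"d":[30,-25,-4],"finger_gap":85},{"d":[30,-25,-4],"finger_gap":85},{"d":[30,-25,-4],"finger_gap":85},{"d":[30,-25,-4],"finger_gap":85},{"d":[30,-25,-4],"finger_gap":85},{"d":[30,-25,-4],"finger_gap":85},{"d":[30,-25,-4],"finger_gap":85},{"d":[30,-25,-4],"finger_gap":85},{"d":[30,-25,-4],"finger_gap":85}]}}

```text
clock: 1.2
eef_pos: [373.7, 330.8, 241.5]
tool_rot: [-3.141, 0.0, 1.571]
force: [-0.4, 0.4, -0.7]
width: 84.8
gripper_force: 0.0
```

Emit:
{"name": "nudge_tcp", "arguments": {"offsets": [{"rotvec":[0,0,-0.14],"finger_gap":85},{"rotvec":[0,0,-0.14],"finger_gap":85},{"rotvec":[0,0,-0.14],"finger_gap":85},{"rotvec":[0,0,-0.14],"finger_gap":85},{"rotvec":[0,0,-0.14],"finger_gap":85},{"rotvec":[0,0,-0.14],"finger_gap":85},{"rotvec":[0,0,-0.14],"finger_gap":85},{"rotvec":[0,0,-0.14],"finger_gap":85},{"rotvec":[0,0,-0.14],"finger_gap":85},{"rotvec":[0,0,-0.14],"finger_gap":85},{"finger_gap":85}]}}

```text
clock: 2.3
eef_pos: [374.9, 329.7, 241.2]
tool_rot: [-3.141, -0.001, 2.971]
force: [-0.3, 1.0, -0.3]
width: 85.4
gripper_force: 0.0
```

```bash
python3 - <<'E'
from cell import ctrl
import cv2,json
s=ctrl.read_state();im=ctrl.get_image("wrist");cv2.imwrite("pics/w1.png",im)
json.dump([list(s["eef_pos"]),list(s["tool_rot"])],open("w1.json","w"))
print(s["eef_pos"],s["tool_rot"],s["qpos"])
E
```

```text
[374.87822437 329.72292024 241.21428449] [-3.14117989e+00 -6.86303636e-04  2.97102078e+00] [-0.52190222  0.3766489  -0.35143923  1.86438327  0.15834315  0.92840241
  0.45425832]
```

View pics/w1.png

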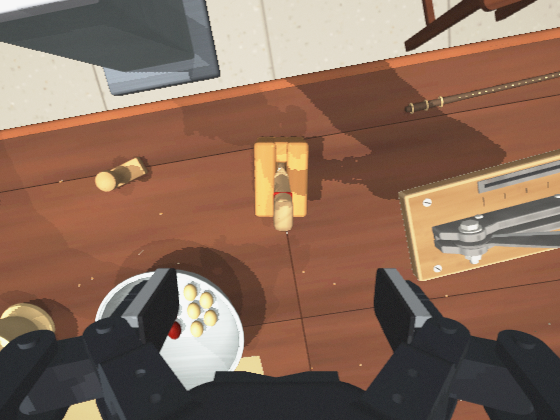

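```bash
cat >> geo.py <<'E'
from scipy.spatial.transform import Rotation as Rot
W=ctrl.calibration("wrist")
def wback(pose,uv,z):
    T=np.array(W["hand_eye"]);R=Rot.from_euler("xyz",pose[1]).as_matrix()
    d=R@T[:3,:3]@[(uv[0]-W["cx"])/W["fx"],(uv[1]-W["cy"])/W["fy"],1];o=np.array(pose[0])+R@T[:3,3]
    return o+d*(z-o[2])/d[2]
E
python3 - <<'E'
import json,cv2
from geo import *
np.set_printoptions(precision=1,suppress=True)
p=json.load(open("w1.json"))
print([wback(p,q,74) for q in[(256,143),(307,142),(308,217),(256,217)]])
print(wback(p,(283,224),196))
print("nuts",[wback(p,q,14) for q in[(190,292),(208,299),(194,310),(211,317),(197,328)]],"date",wback(p,(174,330),16))
im=cv2.imread("pics/w1.png")
a=cv2.resize(im[130:240,245:325],(436,600),interpolation=cv2.INTER_CUBIC)
cv2.imwrite("pics/w1c.png",a)
E
```

```text
[array([332.9, 316.9,  74. ]), array([340.7, 367.6,  74. ]), array([419.2, 357.3,  74. ]), array([409.8, 302.3,  74. ])]
[380.4 334.1 196. ]
nuts [array([517.8, 187.3,  14. ]), array([532.4, 208.9,  14. ]), array([545.9, 186. ,  14. ]), array([560.8, 206.5,  14. ]), array([574.8, 183.2,  14. ])] date [571.2 151.5  16. ]
```

View pics/w1c.png

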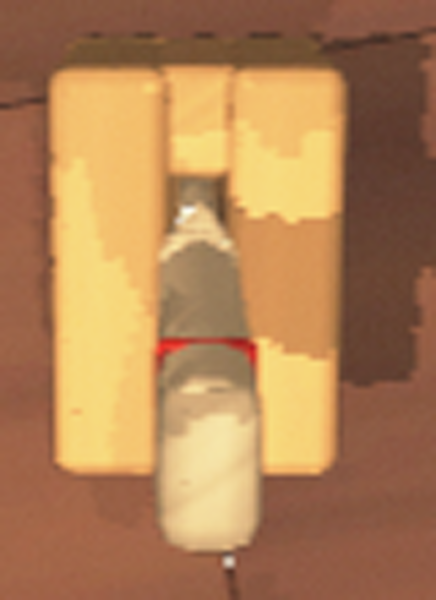

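```bash
python3 - <<'E'
import json,cv2
from geo import *
np.set_printoptions(precision=1,suppress=True)
p=json.load(open("w1.json"))
q=np.array([wback(p,q,74) for q in[(254.5,142.5),(308.3,142.5),(306.5,216.6),(255.5,216.6)]])
print(q,q.mean(0)); t=wback(p,(283.5,216.4),196);print(t)
R=Rot.from_euler("xyz",p[1]).as_matrix()
print("tool",R.T@(q.mean(0)-p[0]),R.T@(t-p[0]))
print(np.arctan2(*(q[3]-q[0])[1::-1]),np.arctan2(*(q[2]-q[1])[1::-1]))
print("scene pred paddle top",proj("scene",t),proj("side",t))
E
```

```text
[[332.2 315.5  74. ]
 [341.4 368.8  74. ]
 [418.5 355.7  74. ]
 [409.2 301.8  74. ]] [375.3 335.5  74. ]
[375.  335.4 196. ]
tool [  0.4   5.8 167.2] [ 0.9  5.6 45.2]
-0.17571076105553032 -0.1677889542813039
scene pred paddle top [[239.4 283. ]] [[213.6 101.4]]
```

Emit:
{"name": "nudge_tcp", "arguments": {"offsets": [{"d":[0.7,5.7,0],"finger_gap":60},{"d":[0,0,26],"finger_gap":60},{"d":[0,0,26],"finger_gap":60},{"d":[0,0,26],"finger_gap":60},{"d":[0,0,25],"finger_gap":60},{"finger_gap":0},{"finger_gap":0},{"finger_gap":0},{"finger_gap":0},{"finger_gap":0},{"finger_gap":0}]}}

```text
clock: 3.45
eef_pos: [376.1, 336.2, 139.9]
tool_rot: [3.14, 0.002, 2.97]
force: [-1.0, -1.3, 6.3]
width: 12.5
gripper_force: 60.3
```

Emit:
{"name": "nudge_tcp", "arguments": {"offsets": [{"d":[0,0,-8],"finger_gap":0},{"d":[0,0,-10],"finger_gap":0},{"d":[0,0,-10],"finger_gap":0},{"d":[0,0,-10],"finger_gap":0},{"d":[0,0,-10],"finger_gap":0},{"d":[0,0,-10],"finger_gap":0},{"d":[0,0,-12],"finger_gap":0},{"d":[0,0,-15],"finger_gap":0},{"d":[0,0,-15],"finger_gap":0},{"d":[0,0,-10],"finger_gap":0},{"finger_gap":0}]}}

```text
clock: 4.55
eef_pos: [376.0, 336.5, 250.1]
tool_rot: [3.139, 0.002, 2.971]
force: [-0.1, -0.2, -0.5]
width: 12.9
gripper_force: 59.3
```

```bash
python3 - <<'E'
import json
from geo import *
np.set_printoptions(precision=3,suppress=True)
s=ctrl.read_state();print(s["eef_pos"],s["tool_rot"],s["qpos"],s["width"],s["force"])
im=np.hstack([ctrl.get_image("side")[60:220,180:340],ctrl.get_image("scene")[170:330,190:350]])
cv2.imwrite("pics/c.png",cv2.resize(im,(800,400),interpolation=cv2.INTER_CUBIC))
print("edge pred",proj("side",[s["eef_pos"]-[0,0,128]]),proj("scene",[s["eef_pos"]-[0,0,128]]))
# bowl centre: fit rim extremes both cams
t=np.linspace(0,2*np.pi,360)
def ext(n,c):
    P=proj(n,np.c_[c[0]+90.5*np.cos(t),c[1]+90.5*np.sin(t),np.full(360,72)]);return P
def f(c):
    a=ext("side",c);b=ext("scene",c)
    return [a[:,0].min()-242,a[:,0].max()-312,a[:,1].min()-158.25,a[:,1].max()-193.25,b[:,0].min()-200,b[:,0].max()-284.5,b[:,1].min()-193]
r=least_squares(f,[545,160]);print(r.x,np.array(f(r.x)))
# wrist view rim
E
```

```text
[375.988 336.548 250.101] [3.139 0.002 2.971] [-0.528  0.373 -0.355  1.842  0.157  0.951  0.448] 12.855253847064706 [-0.062 -0.227 -0.452]
edge pred [[215.593 126.526]] [[242.812 309.874]]
[544.932 165.407] [-1.257  0.006 -1.267 -0.314 -0.937  0.459 -1.998]
```

View pics/c.png

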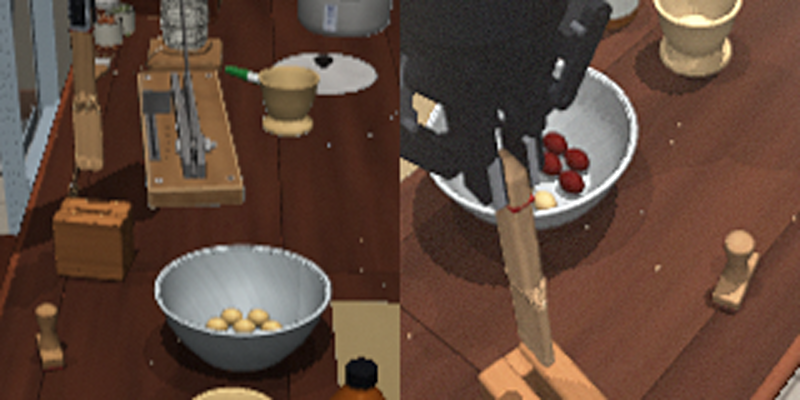

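Emit:
{"name": "nudge_tcp", "arguments": {"offsets": [{"d":[-27.6,-16.7,0],"finger_gap":0},{"d":[-27.6,-16.7,0],"finger_gap":0},{"d":[-27.6,-16.7,0],"finger_gap":0},{"d":[-27.6,-16.7,0],"finger_gap":0},{"d":[-27.6,-16.7,0],"finger_gap":0},{"d":[-27.6,-16.7,0],"finger_gap":0},{"d":[-27.6,-16.7,0],"finger_gap":0},{"d":[-27.6,-16.7,0],"finger_gap":0},{"rotvec":[0,0,-0.09],"finger_gap":0},{"finger_gap":0},{"finger_gap":0}]}}

```text
clock: 5.75
eef_pos: [569.2, 167.1, 247.6]
tool_rot: [3.141, -0.002, 3.06]
force: [-0.3, -0.0, -0.9]
width: 12.4
gripper_force: 59.3
```

```bash
cat >> geo.py <<'E'
def pieces(tag):
    "image code: red and pale blobs in the wrist view, back-projected at z=14, in bowl axes"
    s=ctrl.read_state();p=[list(s["eef_pos"]),list(s["tool_rot"])];im=ctrl.get_image("wrist");cv2.imwrite(f"pics/{tag}.png",im)
    h=cv2.cvtColor(im,cv2.COLOR_BGR2HSV);b=im.astype(int)
    m={"date":((h[...,0]<8)|(h[...,0]>170))&(h[...,1]>150)&(h[...,2]>50),
       "nut":(h[...,0]>12)&(h[...,0]<32)&(h[...,1]>60)&(h[...,2]>110)}
    ca,sa=np.cos(-.08),np.sin(-.08)
    for k,a in m.items():
        n,_,st,ce=cv2.connectedComponentsWithStats(a.astype(np.uint8))
        for i in range(1,n):
            if st[i,4]<40: continue
            w=wback(p,ce[i],14)[:2]-[546,169]
            if np.hypot(*w)<75: print(k,st[i,4],ce[i].round(),"bowl xy",np.round([ca*w[0]+sa*w[1],-sa*w[0]+ca*w[1]],1))
E
python3 - <<'E'
from geo import *
pieces("w2");s=ctrl.read_state();print(s["eef_pos"],s["tool_rot"],s["qpos"])
E
```

```text
date 252 [263. 126.] bowl xy [-30.2 -15.6]
date 251 [245. 139.] bowl xy [-14.9 -36.7]
date 241 [262. 150.] bowl xy [ -1.  -16.8]
date 232 [246. 162.] bowl xy [ 13.5 -36.9]
date 224 [262. 174.] bowl xy [ 27.4 -16.6]
nut 241 [289. 126.] bowl xy [-29.3  15.5]
nut 205 [305. 138.] bowl xy [-15.4  35.5]
nut 188 [289. 151.] bowl xy [-0.6 15.6]
nut 215 [306. 162.] bowl xy [12.9 36.9]
nut 181 [288. 174.] bowl xy [28.3 15.3]
[569.20978636 167.40967436 247.98425892] [ 3.14143601e+00 -1.49725197e-03  3.06060185e+00] [-0.12996312  0.50971551 -0.31765929  1.61005528  0.17549872  1.05134197
  0.99236601]
```

View pics/w2.png

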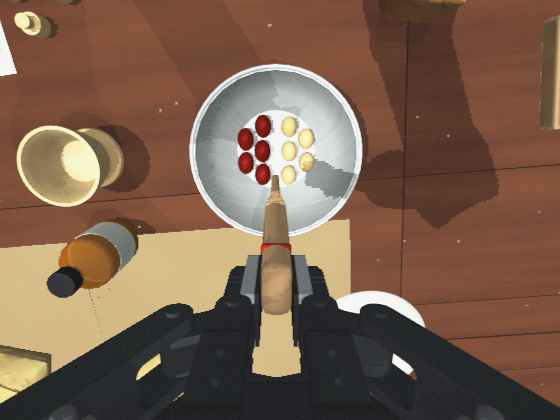

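Emit:
{"name": "nudge_tcp", "arguments": {"offsets": [{"d":[0,-0.6,20],"finger_gap":0},{"d":[0,0,20],"finger_gap":0},{"d":[0,0,20],"finger_gap":0},{"d":[0,0,20],"finger_gap":0},{"d":[0,0,16],"finger_gap":0},{"d":[0,0,10],"finger_gap":0},{"d":[0,0,5],"finger_gap":0},{"finger_gap":0}]}}

```text
clock: 6.6
eef_pos: [569.8, 166.3, 137.3]
tool_rot: [-3.141, -0.001, 3.061]
force: [0.0, -0.1, -0.7]
width: 12.8
gripper_force: 59.2
```

Emit:
{"name": "nudge_tcp", "arguments": {"offsets": [{"d":[0.12,-2.45,0],"rotvec":[0,0,0.1],"finger_gap":0},{"d":[0.12,-2.45,0],"rotvec":[0,0,0.1],"finger_gap":0},{"d":[0.12,-2.45,0],"rotvec":[0,0,0.1],"finger_gap":0},{"d":[0.12,-2.45,0],"rotvec":[0,0,0.1],"finger_gap":0},{"d":[0.12,-2.45,0],"rotvec":[0,0,0.1],"finger_gap":0},{"d":[0.12,-2.45,0],"rotvec":[0,0,0.1],"finger_gap":0},{"d":[0.12,-2.45,0],"rotvec":[0,0,0.1],"finger_gap":0},{"d":[0.12,-2.45,0],"rotvec":[0,0,0.1],"finger_gap":0}]}}

```text
clock: 7.4
eef_pos: [562.1, 149.6, 138.7]
tool_rot: [3.139, 0.001, 2.257]
force: [-0.7, -0.2, -1.2]
width: 12.9
gripper_force: 59.2
```

```bash
python3 -c "
from geo import *
pieces('w3')"
```

```text
date 458 [239. 149.] bowl xy [-31.1 -11.7]
date 442 [259. 172.] bowl xy [ -4.9 -14.5]
date 444 [236. 179.] bowl xy [-15.5 -33.8]
date 793 [248. 204.] bowl xy [  8.3 -43.8]
nut 454 [290. 122.] bowl xy [-15.3  35.8]
nut 453 [262. 128.] bowl xy [-29.3  15.7]
nut 431 [313. 144.] bowl xy [12.7 37.1]
nut 428 [286. 151.] bowl xy [-0.6 15.8]
nut 405 [308. 174.] bowl xy [28.6 15.4]
nut 174 [275. 198.] bowl xy [ 22.5 -22.6]
nut 97 [271. 229.] bowl xy [ 40.9 -46.1]
```

Emit:
{"name": "nudge_tcp", "arguments": {"offsets": [{"d":[0.12,-2.45,0],"rotvec":[0,0,0.1],"finger_gap":0},{"d":[0.12,-2.45,0],"rotvec":[0,0,0.1],"finger_gap":0},{"d":[0.12,-2.45,0],"rotvec":[0,0,0.1],"finger_gap":0},{"d":[0.12,-2.45,0],"rotvec":[0,0,0.1],"finger_gap":0},{"d":[0.12,-2.45,0],"rotvec":[0,0,0.1],"finger_gap":0},{"d":[0.12,-2.45,0],"rotvec":[0,0,0.1],"finger_gap":0}]}}

```text
clock: 8.05
eef_pos: [549.5, 145.1, 139.0]
tool_rot: [3.137, -0.002, 1.659]
force: [0.7, 2.0, 0.6]
width: 12.5
gripper_force: 59.4
```

Emit:
{"name": "nudge_tcp", "arguments": {"offsets": [{"d":[0.12,-2.45,0],"rotvec":[0,0,0.1],"finger_gap":0},{"d":[0.12,-2.45,0],"rotvec":[0,0,0.1],"finger_gap":0},{"d":[0.12,-2.45,0],"rotvec":[0,0,0.1],"finger_gap":0},{"d":[0.12,-2.45,0],"rotvec":[0,0,0.1],"finger_gap":0},{"d":[0.12,-2.45,0],"rotvec":[0,0,0.1],"finger_gap":0},{"d":[0.12,-2.45,0],"rotvec":[0,0,0.1],"finger_gap":0}]}}

```text
clock: 8.65
eef_pos: [535.0, 148.2, 138.8]
tool_rot: [3.14, -0.004, 1.059]
force: [-0.4, -0.8, -1.2]
width: 12.7
gripper_force: 59.2
```

```bash
python3 -c "
from geo import *
pieces('w4')"
```

```text
date 441 [260. 179.] bowl xy [-15.2  -3. ]
date 418 [237. 185.] bowl xy [-37.1   0.3]
date 328 [258. 207.] bowl xy [-28.3 -26. ]
date 153 [291. 214.] bowl xy [ -3.5 -45.5]
nut 458 [269. 124.] bowl xy [13.  37.1]
nut 445 [240. 138.] bowl xy [-15.1  36.7]
nut 438 [296. 139.] bowl xy [28.8 15.4]
nut 420 [266. 152.] bowl xy [-0.3 16.4]
nut 416 [235. 162.] bowl xy [-28.9  20.4]
nut 979 [275. 215.] bowl xy [-16.7 -40.2]
```

Emit:
{"name": "nudge_tcp", "arguments": {"offsets": [{"d":[0.12,-2.45,0],"rotvec":[0,0,0.1],"finger_gap":0},{"d":[0.12,-2.45,0],"rotvec":[0,0,0.1],"finger_gap":0},{"d":[0.12,-2.45,0],"rotvec":[0,0,0.1],"finger_gap":0},{"d":[0.12,-2.45,0],"rotvec":[0,0,0.1],"finger_gap":0},{"d":[0.12,-2.45,0],"rotvec":[0,0,0.1],"finger_gap":0},{"d":[0.12,-2.45,0],"rotvec":[0,0,0.1],"finger_gap":0}]}}

```text
clock: 9.3
eef_pos: [525.4, 156.5, 138.7]
tool_rot: [3.14, -0.003, 0.46]
force: [0.7, -1.7, 2.4]
width: 12.4
gripper_force: 59.7
```

Emit:
{"name": "nudge_tcp", "arguments": {"offsets": [{"d":[0.12,-2.45,0],"rotvec":[0,0,0.1],"finger_gap":0},{"d":[0.12,-2.45,0],"rotvec":[0,0,0.1],"finger_gap":0},{"d":[0.12,-2.45,0],"rotvec":[0,0,0.1],"finger_gap":0},{"d":[0.12,-2.45,0],"rotvec":[0,0,0.1],"finger_gap":0},{"d":[0.12,-2.45,0],"rotvec":[0,0,0.1],"finger_gap":0},{"d":[0.12,-2.45,0],"rotvec":[0,0,0.1],"finger_gap":0}]}}

```text
clock: 9.9
eef_pos: [522.3, 171.5, 138.3]
tool_rot: [-3.141, -0.002, -0.139]
force: [0.6, -1.6, -0.6]
width: 12.8
gripper_force: 59.3
```

```bash
python3 -c "
from geo import *
pieces('w5');print(ctrl.read_state()['qpos'])"
```

```text
date 454 [300. 152.] bowl xy [ 13.8 -22.4]
date 433 [314. 184.] bowl xy [-16. -34.]
date 410 [260. 190.] bowl xy [-18.5  15.2]
date 392 [253. 218.] bowl xy [-45.3  23.7]
date 102 [290. 217.] bowl xy [-45.8 -10.7]
date 105 [275. 246.] bowl xy [-74.7   4.7]
nut 378 [256. 137.] bowl xy [29.  15.1]
nut 733 [241. 159.] bowl xy [10.8 30.2]
nut 750 [234. 191.] bowl xy [-18.1  39.6]
nut 1167 [275. 216.] bowl xy [-44.3   2.9]
[-0.7758442   0.64453123  0.64038579  1.87508413 -0.52751169  0.79488112
 -1.56524463]
```

Emit:
{"name": "nudge_tcp", "arguments": {"offsets": [{"d":[0.12,-2.45,0],"rotvec":[0,0,0.1],"finger_gap":0},{"d":[0.12,-2.45,0],"rotvec":[0,0,0.1],"finger_gap":0},{"d":[0.12,-2.45,0],"rotvec":[0,0,0.1],"finger_gap":0},{"d":[0.12,-2.45,0],"rotvec":[0,0,0.1],"finger_gap":0},{"d":[0.12,-2.45,0],"rotvec":[0,0,0.1],"finger_gap":0},{"d":[0.12,-2.45,0],"rotvec":[0,0,0.1],"finger_gap":0}]}}

```text
clock: 10.55
eef_pos: [528.2, 184.4, 138.0]
tool_rot: [-3.141, -0.001, -0.738]
force: [-0.3, -0.3, 0.3]
width: 12.4
gripper_force: 59.3
```

Emit:
{"name": "nudge_tcp", "arguments": {"offsets": [{"d":[0.12,-2.45,0],"rotvec":[0,0,0.1],"finger_gap":0},{"d":[0.12,-2.45,0],"rotvec":[0,0,0.1],"finger_gap":0},{"d":[0.12,-2.45,0],"rotvec":[0,0,0.1],"finger_gap":0},{"d":[0.12,-2.45,0],"rotvec":[0,0,0.1],"finger_gap":0},{"d":[0.12,-2.45,0],"rotvec":[0,0,0.1],"finger_gap":0},{"d":[0.12,-2.45,0],"rotvec":[0,0,0.1],"finger_gap":0}]}}

```text
clock: 11.15
eef_pos: [539.5, 191.7, 137.5]
tool_rot: [3.14, 0.0, -1.338]
force: [-1.6, -1.8, 0.2]
width: 12.6
gripper_force: 59.3
```

```bash
python3 -c "
from geo import *
pieces('w6');print(ctrl.read_state()['qpos'])"
```

```text
date 477 [272. 136.] bowl xy [ 12.5 -24.7]
date 491 [306. 136.] bowl xy [-16.3 -34.4]
date 441 [319. 176.] bowl xy [-39.1  -4.8]
date 422 [261. 189.] bowl xy [ 7.5 23.3]
date 319 [293. 206.] bowl xy [-25.5  29.4]
nut 1215 [242. 158.] bowl xy [31.6  1.2]
nut 1277 [275. 215.] bowl xy [-12.1  43.3]
nut 374 [242. 201.] bowl xy [20.7 39.2]
[-0.94656993  0.79847161  0.96804306  1.81409295 -0.79314784  0.97430832
 -2.5475171 ]
```

Emit:
{"name": "nudge_tcp", "arguments": {"offsets": [{"d":[0,0,-25],"finger_gap":0},{"d":[0,0,-30],"finger_gap":0},{"d":[0,0,-30],"finger_gap":0},{"rotvec":[0,0,-0.148],"finger_gap":0},{"rotvec":[0,0,-0.148],"finger_gap":0},{"rotvec":[0,0,-0.148],"finger_gap":0},{"rotvec":[0,0,-0.148],"finger_gap":0},{"rotvec":[0,0,-0.148],"finger_gap":0},{"rotvec":[0,0,-0.148],"finger_gap":0},{"rotvec":[0,0,-0.148],"finger_gap":0},{"rotvec":[0,0,-0.148],"finger_gap":0},{"rotvec":[0,0,-0.148],"finger_gap":0}]}}

```text
clock: 12.4
eef_pos: [539.9, 192.2, 222.9]
tool_rot: [-3.141, -0.0, 0.005]
force: [0.1, 0.1, -0.7]
width: 12.7
gripper_force: 59.2
```

Emit:
{"name": "nudge_tcp", "arguments": {"offsets": [{"rotvec":[0,0,-0.148],"finger_gap":0},{"rotvec":[0,0,-0.148],"finger_gap":0},{"rotvec":[0,0,-0.148],"finger_gap":0},{"rotvec":[0,0,-0.148],"finger_gap":0},{"rotvec":[0,0,-0.148],"finger_gap":0},{"rotvec":[0,0,-0.148],"finger_gap":0},{"rotvec":[0,0,-0.148],"finger_gap":0},{"rotvec":[0,0,-0.148],"finger_gap":0},{"rotvec":[0,0,-0.148],"finger_gap":0},{"rotvec":[0,0,-0.148],"finger_gap":0},{"rotvec":[0,0,-0.148],"finger_gap":0},{"rotvec":[0,0,-0.148],"finger_gap":0}]}}

```text
clock: 13.6
eef_pos: [540.1, 192.0, 223.1]
tool_rot: [3.141, -0.0, 1.781]
force: [-0.0, -0.6, -1.2]
width: 12.7
gripper_force: 59.2
```

```bash
python3 -c "
from geo import *
pieces('w7');s=ctrl.read_state();print(s['eef_pos'],s['tool_rot'],s['qpos'])"
```

```text
date 265 [262. 164.] bowl xy [-24.7  31.4]
date 207 [284. 177.] bowl xy [ 3.3 22.9]
date 248 [242. 189.] bowl xy [-39.4  -4.2]
date 238 [254. 216.] bowl xy [-17.5 -32.5]
date 102 [276. 246.] bowl xy [ 19.1 -62.4]
nut 469 [289. 163.] bowl xy [ 4.8 40.7]
nut 236 [299. 193.] bowl xy [26.  10.8]
nut 176 [275. 198.] bowl xy [ 0.8 -4. ]
nut 443 [301. 213.] bowl xy [ 35.8 -12.6]
[540.10926112 191.91655938 223.14871567] [ 3.14051403e+00 -5.13469636e-04  1.78533371e+00] [-0.51191582  0.49345182  0.18487827  1.71087849 -0.1080093   0.94603175
 -0.07090292]
```

Emit:
{"name": "nudge_tcp", "arguments": {"offsets": [{"d":[0,-4,20],"finger_gap":0},{"d":[0,0,25],"finger_gap":0},{"d":[0,0,20],"finger_gap":0},{"d":[0,0,12],"finger_gap":0},{"d":[0,0,8],"finger_gap":0},{"d":[0,4,0],"finger_gap":0},{"d":[-0.12,2.45,0],"rotvec":[0,0,0.1],"finger_gap":0},{"d":[-0.12,2.45,0],"rotvec":[0,0,0.1],"finger_gap":0},{"d":[-0.12,2.45,0],"rotvec":[0,0,0.1],"finger_gap":0},{"d":[-0.12,2.45,0],"rotvec":[0,0,0.1],"finger_gap":0}]}}

```text
clock: 14.65
eef_pos: [549.0, 192.0, 138.2]
tool_rot: [-3.14, 0.0, 1.366]
force: [-2.3, -1.0, 1.0]
width: 12.6
gripper_force: 59.7
```

Emit:
{"name": "nudge_tcp", "arguments": {"offsets": [{"d":[-0.12,2.45,0],"rotvec":[0,0,0.1],"finger_gap":0},{"d":[-0.12,2.45,0],"rotvec":[0,0,0.1],"finger_gap":0},{"d":[-0.12,2.45,0],"rotvec":[0,0,0.1],"finger_gap":0},{"d":[-0.12,2.45,0],"rotvec":[0,0,0.1],"finger_gap":0},{"d":[-0.12,2.45,0],"rotvec":[0,0,0.1],"finger_gap":0},{"d":[-0.12,2.45,0],"rotvec":[0,0,0.1],"finger_gap":0}]}}

```text
clock: 15.25
eef_pos: [560.9, 183.7, 137.9]
tool_rot: [-3.14, 0.004, 0.765]
force: [-2.5, -1.8, 0.7]
width: 12.5
gripper_force: 59.6
```

```bash
python3 -c "
from geo import *
pieces('w8')"
```

```text
date 373 [289. 198.] bowl xy [21.   3.9]
date 415 [236. 206.] bowl xy [-21.1  31.3]
date 398 [305. 237.] bowl xy [  6.7 -35.2]
date 501 [254. 245.] bowl xy [-35.   -8.8]
nut 1394 [274. 206.] bowl xy [4.9 7.6]
nut 410 [296. 175.] bowl xy [39.2 16.7]
nut 1086 [318. 209.] bowl xy [ 33.6 -21.3]
nut 1851 [276. 282.] bowl xy [-45.7 -52.2]
```

Emit:
{"name": "nudge_tcp", "arguments": {"offsets": [{"d":[0,-3,0],"finger_gap":0},{"d":[0,0,-25],"finger_gap":0},{"d":[0,0,-30],"finger_gap":0},{"d":[0,0,-30],"finger_gap":0},{"d":[0,0,-30],"finger_gap":0},{"d":[0,0,-20],"finger_gap":0},{"finger_gap":0}]}}

```text
clock: 16.0
eef_pos: [563.0, 188.7, 276.3]
tool_rot: [3.139, -0.009, 0.772]
force: [0.4, 0.2, -0.9]
width: 12.6
gripper_force: 59.4
```

```bash
python3 -c "
from geo import *
pieces('w9');im=cv2.imread('pics/w9.png');sc=ctrl.get_image('scene')
cv2.imwrite('pics/w9m.png',np.hstack([cv2.resize(im[90:310,160:380],(440,440)),cv2.resize(sc[180:290,190:280],(360,440))]))
T=[545.3,168.4];c,s=np.cos(-.08),np.sin(-.08)
st=ctrl.read_state();print(st['eef_pos'],st['tool_rot'],st['qpos'])"
```

```text
date 191 [284. 177.] bowl xy [19.3  5.7]
date 192 [249. 183.] bowl xy [-21.1  31.2]
date 181 [298. 209.] bowl xy [  4.6 -39. ]
date 177 [257. 210.] bowl xy [-39.1  -3.9]
nut 367 [281. 159.] bowl xy [31.1 26.2]
nut 542 [304. 185.] bowl xy [ 32.3 -19.6]
nut 1072 [275. 219.] bowl xy [-27.8 -30.1]
[560.4721225  188.09305742 272.71474953] [-3.14115795e+00 -1.95122131e-03  7.71163576e-01] [-0.70243051  0.51213671  0.52965361  1.59971984 -0.28232318  1.10508853
 -0.90102179]
```

View pics/w9m.png

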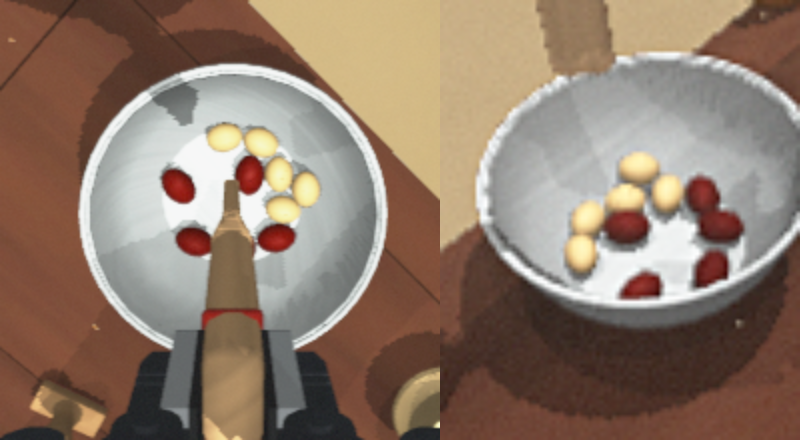

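Emit:
{"name": "nudge_tcp", "arguments": {"offsets": [{"d":[0,0,-15],"rotvec":[0,0,0.142],"finger_gap":0},{"d":[0,0,-15],"rotvec":[0,0,0.142],"finger_gap":0},{"rotvec":[0,0,0.142],"finger_gap":0},{"rotvec":[0,0,0.142],"finger_gap":0},{"rotvec":[0,0,0.142],"finger_gap":0}]}}

```text
clock: 16.6
eef_pos: [559.6, 187.5, 301.0]
tool_rot: [3.141, 0.002, 0.054]
force: [0.4, -0.3, -1.5]
width: 12.7
gripper_force: 59.4
```

Emit:
{"name": "nudge_tcp", "arguments": {"offsets": [{"d":[-6.3,30,0],"finger_gap":0},{"d":[-6.3,38,0],"finger_gap":0},{"d":[-6.3,40,0],"finger_gap":0},{"d":[-6.3,40,0],"finger_gap":0},{"d":[-6.3,40,0],"finger_gap":0},{"d":[-6.3,40,0],"finger_gap":0},{"d":[-6.3,40,0],"finger_gap":0},{"d":[-6.3,40,0],"finger_gap":0},{"d":[-6.3,40,0],"finger_gap":0},{"d":[-6.3,40,0],"finger_gap":0},{"d":[-6.3,38,0],"finger_gap":0},{"d":[-6.3,26,0],"finger_gap":0}]}}

```text
clock: 17.8
eef_pos: [510.4, -271.1, 301.1]
tool_rot: [3.141, 0.002, 0.057]
force: [1.0, -1.0, -1.4]
width: 12.8
gripper_force: 59.4
```

Emit:
{"name": "nudge_tcp", "arguments": {"offsets": [{"finger_gap":0},{"finger_gap":0}]}}

```text
clock: 18.0
eef_pos: [511.1, -268.2, 301.1]
tool_rot: [-3.14, 0.002, 0.058]
force: [-0.6, -0.1, -0.8]
width: 12.7
gripper_force: 59.4
```

```bash
python3 - <<'E'
import json
from geo import *
s=ctrl.read_state();im=ctrl.get_image("wrist");cv2.imwrite("pics/w10.png",im)
json.dump([list(s["eef_pos"]),list(s["tool_rot"])],open("w10.json","w"))
sd=ctrl.get_image("side");cv2.imwrite("pics/s10.png",sd);sc=ctrl.get_image("scene");cv2.imwrite("pics/sc10.png",sc)
print(s["eef_pos"],s["tool_rot"],s["qpos"])
# predicted boat rim in wrist px
T=np.array(W["hand_eye"]);R=Rot.from_euler("xyz",s["tool_rot"]).as_matrix()
for q in [(462,-250,55),(564,-245,55),(566,-293,55),(465,-298,55)]:
    c=T[:3,:3].T@(R.T@(np.array(q)-s["eef_pos"])-T[:3,3]);print(W["fx"]*c[0]/c[2]+W["cx"],W["fy"]*c[1]/c[2]+W["cy"])
print("edge pred side",proj("side",[s["eef_pos"]-[0,0,128]]),proj("scene",[s["eef_pos"]-[0,0,128]]))
E
```

```text
[ 511.08073097 -268.24405023  301.11886939] [-3.13985558e+00  1.54044957e-03  5.82095732e-02] [-0.02655681  0.51017043  0.7439061   1.59290849 -0.36531881  1.1849088
 -0.71873685]
260.2767526534128 207.22577035946156
259.8855198378882 126.87553703988573
299.25448297167213 127.53631373805402
297.05385908196394 207.08008152521302
edge pred side [[256.52129244 248.69782741]] [[366.19907532 100.14791832]]
```

```bash
python3 - <<'E'
import cv2,numpy as np
def crop(f,x,y,w,h,k):
    c=cv2.resize(cv2.imread(f)[y:y+h,x:x+w],(w*k,h*k),interpolation=cv2.INTER_CUBIC)
    for u in range(-(-x//10)*10,x+w,10):
        cv2.line(c,((u-x)*k,0),((u-x)*k,6),(0,0,255),1); cv2.putText(c,str(u),((u-x)*k,16),0,.3,(0,0,255))
    for v in range(-(-y//10)*10,y+h,10):
        cv2.line(c,(0,(v-y)*k),(6,(v-y)*k),(0,0,255),1); cv2.putText(c,str(v),(8,(v-y)*k),0,.3,(0,0,255))
    return c
cv2.imwrite("pics/m10.png",np.hstack([crop("pics/w10.png",238,115,80,120,5),np.vstack([crop("pics/s10.png",210,245,100,75,4),crop("pics/sc10.png",320,80,100,75,4)])]))
E
```

```text
(no output)
```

View pics/m10.png

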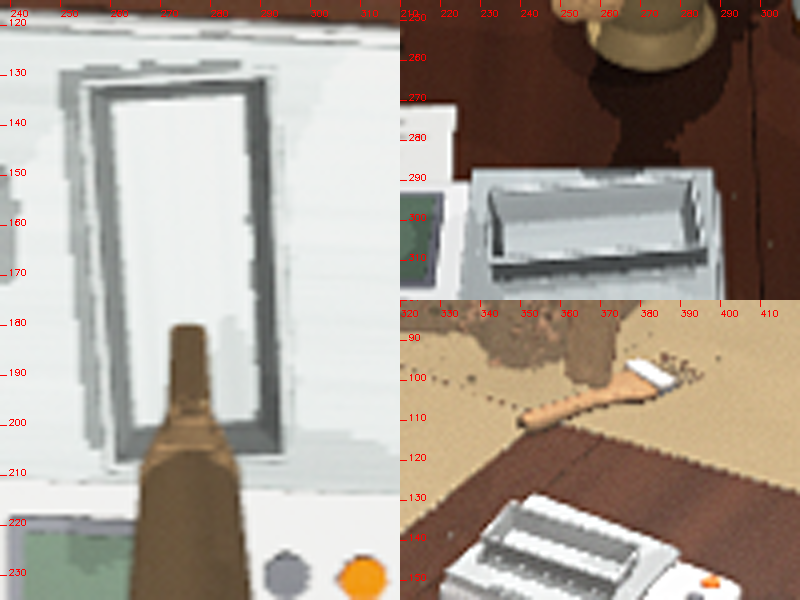

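```bash
python3 - <<'E'
import json
from geo import *
np.set_printoptions(precision=2,suppress=True)
p=json.load(open("w10.json"));R=Rot.from_euler("xyz",p[1]).as_matrix()
px=[(254.2,131.8),(292.6,129.4),(296,207.6),(259.8,208.8)]
q=np.array([wback(p,u,55) for u in px]);c=q.mean(0);print(q,c)
print("sides",np.linalg.norm(q-np.roll(q,-1,0),axis=1))
ax=q[0]-q[3]+q[1]-q[2];print("yaw long",np.arctan2(ax[1],ax[0]));ay=q[0]-q[1]+q[3]-q[2];print("yaw short",np.arctan2(-ay[0],ay[1]))
b=wback(p,(275.5,180),173);print("blade +x corner",b,"tool",R.T@(b-p[0]))
print("boat tool",R.T@(c-p[0]))
for n,z in(("side",55),("scene",55)):print(n,proj(n,q))
E
```

```text
[[ 557.74 -238.31   55.  ]
 [ 563.32 -285.06   55.  ]
 [ 464.21 -296.68   55.  ]
 [ 459.82 -249.48   55.  ]] [ 511.27 -267.38   55.  ]
sides [47.08 99.79 47.41 98.56]
yaw long 0.11516417071257204
yaw short 0.10578310611129049
blade +x corner [ 523.68 -266.74  173.  ] tool [ 12.87  -0.54 128.1 ]
boat tool [  0.62  -0.42 246.12]
side [[282.22 287.58]
 [285.38 304.94]
 [231.21 309.02]
 [230.77 291.17]]
scene [[340.04 137.72]
 [347.34 129.52]
 [380.61 140.09]
 [373.5  148.83]]
```

```bash
python3 - <<'E'
import cv2,numpy as np
a=cv2.imread("pics/w2.png");b=cv2.imread("pics/w10.png")
for n,i in(("w2",a),("w10",b)):
    print(n,i[168:192,274:278].mean((1,2)).round().astype(int))
    h=cv2.cvtColor(i,cv2.COLOR_BGR2HSV);m=((h[...,0]<5)|(h[...,0]>174))&(h[...,1]>150)&(h[...,2]>60);ys,xs=np.nonzero(m[225:260,255:300]);print("band",ys.mean()+225,xs.mean()+255,len(ys))
    print("row188",i[188,262:290].mean(1).round().astype(int))
t=a[195:300,266:286]
r=cv2.matchTemplate(b[185:310,262:290],t,cv2.TM_CCOEFF_NORMED);print(cv2.minMaxLoc(r),"expect (4,10)")
E
```

```text
w2 [247 247 246 246 246 246 237 113 108 107 107 108 107 108 108 108 108 107
 109 109 110 109 123 141]
band 245.72477064220183 274.9357798165138 109
row188 [214 207 209 210 208 209 217 222 197 137 124 122 119 114 105 102  98 132
 203 227 228 228 227 228 228 228 228 227]
w10 [239 239 239 239 239 239 239 239 239 239 238 215  86  83  82  83  83  83
  82  83  84  83  82  82]
band 247.24742268041237 274.96907216494844 97
row188 [138 152 214 237 237 235 234 233 236 201  79  82  84  85  82  85  85 140
 203 223 224 222 220 221 221 223 222 181]
(0.19955506920814514, 0.8355071544647217, (8, 0), (4, 12)) expect (4,10)
```

Emit:
{"name": "nudge_tcp", "arguments": {"offsets": [{"d":[0,0,15],"rotvec":[0,0,-0.052],"finger_gap":0},{"d":[0,0,20],"finger_gap":0},{"d":[0,0,20],"finger_gap":0},{"d":[0,0,18],"finger_gap":0},{"d":[0,0,10],"finger_gap":0},{"d":[0,0,7],"finger_gap":0},{"d":[0,0,3],"finger_gap":0},{"rotvec":[0,0.027,0],"finger_gap":0},{"finger_gap":0},{"finger_gap":0},{"finger_gap":0}]}}

```text
clock: 19.25
eef_pos: [511.8, -268.9, 210.1]
tool_rot: [3.141, -0.028, 0.111]
force: [-0.5, 0.1, -2.1]
width: 12.6
gripper_force: 59.4
```

```bash
python3 - <<'E'
import json
from geo import *
np.set_printoptions(precision=1,suppress=True,linewidth=200)
s=ctrl.read_state();im=ctrl.get_image("wrist");cv2.imwrite("pics/w11.png",im)
sd=ctrl.get_image("side");cv2.imwrite("pics/s11.png",sd);sc=ctrl.get_image("scene");cv2.imwrite("pics/sc11.png",sc)
print(s["eef_pos"],s["tool_rot"],s["force"])
e=s["eef_pos"]
for n,i in(("side",sd),("scene",sc)):
    print(n,"edge pred (z=TCP-128, -125)",[proj(n,[e[0],e[1],e[2]-k])[0] for k in(128,125)],"blade ends",proj(n,[[e[0]+16,e[1]+1.8,e[2]-128],[e[0]-16,e[1]-1.8,e[2]-128]]))
    u,v=proj(n,[e[0],e[1],e[2]-128])[0].astype(int)
    print(u,v);
    for y in range(v-12,v+10): print(y,[tuple(int(k) for k in i[y,x]) for x in (u-3,u,u+3)])
    print("row",v-8,[int(k) for k in (i[v-8,u-14:u+15].astype(int)[:,2]-i[v-8,u-14:u+15].astype(int)[:,0])])
print("wrist tip col",im[150:230,274:278].mean((1,2)).round().astype(int))
E
```

```text
[ 511.8 -268.9  210.1] [ 3.1 -0.   0.1] [-0.5  0.1 -2.1]
side edge pred (z=TCP-128, -125) [array([257.6, 287.8]), array([257.5, 286.6])] blade ends [[266.3 287.2]
 [248.8 288.4]]
257 287
275 [(67, 99, 130), (75, 111, 143), (73, 108, 139)]
276 [(66, 97, 127), (72, 108, 142), (73, 109, 140)]
277 [(68, 98, 129), (73, 105, 141), (74, 108, 141)]
278 [(68, 99, 126), (73, 107, 140), (73, 108, 139)]
279 [(66, 97, 127), (73, 107, 140), (73, 108, 141)]
280 [(65, 96, 127), (74, 109, 140), (72, 107, 139)]
281 [(66, 98, 127), (73, 107, 139), (71, 105, 137)]
282 [(64, 95, 126), (70, 103, 137), (72, 107, 138)]
283 [(71, 105, 138), (84, 122, 158), (70, 104, 135)]
284 [(85, 123, 159), (97, 142, 180), (77, 113, 145)]
285 [(84, 123, 161), (91, 131, 167), (86, 125, 161)]
286 [(82, 121, 157), (79, 117, 151), (83, 123, 159)]
287 [(77, 114, 147), (78, 115, 149), (76, 109, 143)]
288 [(71, 109, 144), (74, 110, 145), (68, 103, 137)]
289 [(101, 123, 144), (78, 104, 128), (82, 9
[... 1603 characters left out ...]
55, 255, 255)]
136 [(143, 144, 143), (134, 135, 134), (195, 196, 193)]
137 [(136, 138, 136), (146, 149, 148), (135, 137, 138)]
138 [(131, 132, 134), (143, 145, 146), (149, 148, 146)]
139 [(127, 127, 128), (135, 139, 138), (144, 146, 145)]
row 122 [54, 56, 54, 50, 54, 47, 48, 50, 50, 49, 53, 54, 52, 52, 53, 52, 53, 51, 53, 50, 52, 50, 53, 53, 53, 49, 51, 55, 57]
wrist tip col [239 239 239 239 239 238 238 239 238 239 238 239 238 239 238 238 238 239 239 238 238 238 238 238 238 238 238 238 237 214  86  82  81  82  83  83  82  82  84  83  84  85  83  82  88  97 111  91 107
 124 111 112 111 109 120  90  81  81  81  82  81  81  82  82  82  82  82  83  83  83  83  83  83  83  83  82  83  83  82  83]
```

Emit:
{"name": "nudge_tcp", "arguments": {"offsets": [{"d":[-0.8,-0.5,5],"finger_gap":0},{"d":[0,0,5],"finger_gap":0},{"d":[0,0,3],"finger_gap":0},{"d":[0,0,2],"finger_gap":0},{"finger_gap":0},{"finger_gap":0},{"finger_gap":0},{"finger_gap":0}]}}

```text
clock: 20.2
eef_pos: [511.1, -268.3, 194.7]
tool_rot: [3.141, -0.027, 0.111]
force: [0.2, 0.4, -1.8]
width: 12.4
gripper_force: 59.4
```

```bash
python3 - <<'E'
from geo import *
np.set_printoptions(precision=2,suppress=True,linewidth=200)
P=[];
for k in range(6):
    s=ctrl.read_state();im=ctrl.get_image("wrist");P.append(np.r_[s["eef_pos"],s["tool_rot"]%(2*np.pi)])
P=np.array(P);m=P.mean(0);m[4]=P[0,4]if P[0,4]<3 else P[0,4]-2*np.pi
print(P.std(0),m,s["qd"].round(3))
cv2.imwrite("pics/w12.png",im)
p=[list(m[:3]),list(m[3:])]
g=im.mean(2)
# transitions of boat walls: rows scans in image where not occluded
for r in(120,135,150): 
    print(r,g[r,240:315].round().astype(int))
for c in(266,286): print("col",c,g[60:175,c].round().astype(int))
T=np.array(W["hand_eye"]);R=Rot.from_euler("xyz",p[1]).as_matrix()
c0=np.array([511.3,-267.4,55]);y=.11;ex=np.array([np.cos(y),np.sin(y),0]);ey=np.array([-np.sin(y),np.cos(y),0])
for a,b in((50,24.5),(50,-24.5),(-50,-24.5),(-50,24.5)):
    c=T[:3,:3].T@(R.T@(c0+a*ex+b*ey-p[0])-T[:3,3]);print(W["fx"]*c[0]/c[2]+W["cx"],W["fy"]*c[1]/c[2]+W["cy"])
E
```

```text
[0.01 0.03 0.04 0.   0.   0.  ] [ 511.09 -268.24  194.61    3.14   -0.03    0.11] [ 0.  0.  0.  0.  0. -0. -0.]
120 [65 69 68 67 64 67 66 66 67 70 68 67 68 66 66 66 68 67 67 69 67 67 69 65 67 68 66 68 67 64 70 67 69 69 69 69 68 68 68 67 70 68 67 66 68 68 65 66 68 68 69 70 66 65 67 67 67 71 67 68 68 66 66 66 67 66
 68 66 66 67 65 67 67 64 70]
135 [231 231 231 231 230 230 230 230 230 231 230 231 229 230 230 229 229 229 229 229 229 229 228 229 228 229 228 228 229 229 229 229 230 229 230 230 230 230 231 231 231 231 232 231 231 232 232 231 231
 232 232 233 232 232 233 233 234 235 234 234 233 232 231 230 227 224 223 222 218 217 217 216 212 206 199]
150 [230 230 231 235 221 180 180 179 175 215 214 152 141 136 134 134 135 203 237 238 239 238 238 237 238 238 238 239 239 239 238 238 237 238 239 238 238 238 238 239 239 239 239 238 238 238 238 236 232
 231 230 199 110  88  88  93  93  84 150 211 213 216 227 228 228 227 228 229 228 230 229 234 238 237 238]
col 266 [
[... 380 characters left out ...]
 238 238 239
 239 238 238 239 238 238 238 239 239 237 238 238 219 217 177 176 175]
col 286 [ 63  67  67  67  68  67  64  65  65  65  63  64  62  65  62  64  64  64  62  62  61  64  63  65  66  63  62  64  64  65  64  66  62  64  66  67  66  66  66  67  69  64  65  66  66  63  68  65  56
 107  70  64  66  66  69  66  67  68  66  69  65  69  67  69  68  66  73 111 176 213 211 180 172 223 233 232 231 227 156 156 151 225 217 104 110 107 121 218 239 239 238 238 230 230 230 229 230 230
 230 229 229 229 229 230 230 229 229 229 229 229 230 229 229 228 229]
248.7049477149677 141.5454586521932
301.55323153689505 141.5685374737938
299.5268276486226 242.9125652952696
250.77884057772008 242.8992506160905
```

```bash
python3 -c "
from cell import ctrl
print(ctrl.finish_job())"
```

```text
the job is handed in; nothing more can be done
None
```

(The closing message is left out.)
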